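# Seat the hex key in the magneto stand's hub

### The job

Take the red-handled hex key out of its block and fit it down into the recessed hex socket of the iron hub on the magneto test stand, turned so that its cross handle lies in line with the steel timing pointer and the key drops fully home. Leave it standing there by itself. Leave the blue-handled key in its block and do not disturb the green glass insulator.

Things in the scene. Friction and masses are not known exactly. Their poses are not given: they have to be found in the camera images.
- hex_key: T-handled hex key, red handle, 0.32 kg, upright in a fixed wooden block 55 mm tall: its brass collar (46 mm wide, 52 to 58 mm above the tip) rests on the block. Origin: middle of the lower tip; z up the shank, x along the handle. Hex 20 mm across flats (facing +-x), lowest 8 mm tapered to a 12 mm tip. Handle: bar 100 mm long (x), 28 wide (y), 90 to 120 above the tip; grip it across its width.
- socket (a point): Centre of the hub's open top, 80 mm over the bench; hub 72 mm wide. x: along the pointer, a steel arrow on the -x side aimed at it. Inside, a funnel narrows from 48 mm to the hex socket 21 mm down: 22.6 mm across flats (facing +-x), floor 45 mm down. Handle within 15 deg of x, either way: key drops to the floor, its collar 7 mm over the hub. On +y, from 85 mm off: magneto, crank, 150 mm tall.
- wide_key: Bystander: T-handled hex key of the same height with a blue handle (100 mm long) and a thicker 30 mm shank, too big for the socket, upright in another such wooden block (the tops of both handles are 123 mm above the bench). Origin at the middle of its lower tip, z up, x along its handle.
- insulator: Bystander: green glass insulator, a loose round turned piece 68 mm wide and 72 mm tall, standing on the bench. Origin at the centre of its underside, z up.

How it is judged:
By the outcome, as a careful person would: the job done as asked, in the order asked, and still so for the second after the job is handed in, with the robot touching nothing.
It also fails if it takes over 48 s, if anything falls off the work surface, if the arm or the gripper's body presses on something with over 40 N, if the wrist force passes 120 N, or if a joint passes its speed limit or range.

### The arm

A 6-joint arm with a two-finger parallel gripper is mounted at the origin on the work surface. World frame = base frame: x ahead of the robot, y to its left, z up, the work surface at z = 0. Lengths are in mm, angles in rad, forces in N, time in s.
With the tool pointing down it reaches from about 400 to 925 mm from the base axis. Payload 12.5 kg.
Tool frame: the origin (TCP) lies at the very end of the fingers, on their centre line; the grasp point (between the pads) lies 19 mm behind it; z points along the fingers, y is the line along which they close (so a half turn about z gives the same grasp; the last joint's range is limited). The gripper opens to 95 mm and grips with 3 to 60 N. Pads are 20 mm wide; open, the fingers measure 119 mm over their backs; the gripper's body (75 mm by 180 mm) begins 59 mm behind the grasp point.
Start: joints at [-1.42, 0.491, 1.559, -0, 1.092, -0.106], TCP at [158.764, -604.517, 214.661] pointing down, gripper open.
Joint ranges: [-3.1, 3.1], [-0.84, 2.19], [0.05, 2.79], [-1.13, 4.28], [0.06, 2.93], [-2.69, 2.69]. Speed limits (rad/s): [2.22, 2.22, 2.79, 3.14, 3.14, 3.14].

### API

Orientations are given as [roll, pitch, yaw] about the fixed x, y, z axes, in that order (R = Rz(yaw) Ry(pitch) Rx(roll)).
In Python, from cell import env, imaging, ticket, monitor gives the robot as it stands (env), with the cameras (imaging), the job (ticket) and the readings (monitor).
- The arm moves only by the shell command python3 steer.py 'ROWS'. ROWS is a JSON list that holds a single list of rows (three levels of brackets), with 1 to 5 rows, each of 5 numbers: dx, dy, dz in a scale on which 1.0 is 75 cm, then a turn about the tool's z in shares of 2 pi rad (1.0 is 2 pi rad), then the opening from 0.0 (shut) to 1.0 (fully open); each row is the pose to reach, as a shift and turn from the pose commanded when the command began, along the tool's axes at that moment; what a row does not reach only later rows make up. A row lasts 1/12 s, in which the tool goes at most 41.7 mm and 0.125 rad, less where a joint would pass 70% of its speed; a pose out of reach is approached as far as the arm can. The fingers move at their own pace and stop on an object; the grip force is fixed at half the most. Time passes only in rows, so rows that do not move let the fingers close. It prints the time, the measured TCP pose, the force, the opening and the grip force at its end. No shift or turn number may pass 1 either way. Input that does not fit is refused with a message, and nothing moves.
- monitor.state(): the state, without advancing time (a new reading comes with each control period).
- imaging.read_camera(name): name is "scene" or "top" or "wrist"; returns (picture, depth): 400x640x3 uint8, red, green, blue; 400x640 float32, mm along the optical axis (not along the pixel's ray), 0 where there is no reading.
- imaging.camera_info(name): a dict with "vertical_fov" (degrees; the focal length in pixels is half the picture's height over the tangent of half this angle, whatever the lens; pixels are square), "cx", "cy" (the principal point, pixels), "origin" and "attitude" of the camera in the world. Camera axes: x right, y down, z forward; pixel columns grow to the right and rows downward; lengths in mm; the calibration is good to about 2 mm. A picture is of the moment at which its call begins: read the wrist's pose just before it. camera_info takes no time and is no camera call; for the wrist camera it gives the pose at the moment of the call.
- ticket.job_done(): hands the job in; it is judged then, once.
The state is a dict: "t": time; "joints": joint angles; "qvel": joint speeds; "tau": joint torques, N m; "eef_pos": TCP position; "tcp_rot": TCP orientation; "ft_force": force on the tool from outside, world axes, zero at the start; "moment": the same for the moment, N m; "opening": opening from 0.0 (shut) to 1.0 (fully open); "grip_force": force on a finger pad.
Only numpy, scipy, OpenCV 4.12 (cv2) and the standard library are available. Lean on these libraries where they do the work, as an engineer would, in place of code of your own. Each camera call takes 0.05 s, during which the arm holds its last target. There are 200 camera calls.

## Working session

There is one attempt and no reset: what is moved stays moved. The work goes in short steps, Python scripts to look and compute and a shell command to move; the robot and the scene stay as the last step left them, time stands still between calls to the robot, and variables do not carry over. Pictures are saved under pics/ and viewed, at most 10 in all, crops included, and the job is handed in when it is done.

```bash
ls; mkdir -p pics; cat > h.py <<'E'
import numpy as np, cv2
from cell import env, imaging, ticket, monitor
from scipy.spatial.transform import Rotation as R
def cam(n):
    i=imaging.camera_info(n); img,d=imaging.read_camera(n); return i,img,d
def att(i):
    a=np.array(i['attitude'],float)
    return a if a.shape==(3,3) else R.from_euler('xyz',a).as_matrix()
def points(i,d):
    h,w=d.shape; f=h/2/np.tan(np.radians(i['vertical_fov'])/2)
    v,u=np.mgrid[:h,:w]
    p=np.stack([(u-i['cx'])/f*d,(v-i['cy'])/f*d,d],-1)
    return p@att(i).T+np.array(i['origin'])
def ray(i,uv,z,h=400):
    f=h/2/np.tan(np.radians(i['vertical_fov'])/2)
    uv=np.atleast_2d(uv).astype(float)
    r=np.c_[(uv[:,0]-i['cx'])/f,(uv[:,1]-i['cy'])/f,np.ones(len(uv))]@att(i).T
    o=np.array(i['origin']); return o+r*((z-o[2])/r[:,2])[:,None]
E
python3 - <<'E'
from h import *
print(monitor.state())
for n in('top','scene'):
    i,im,d=cam(n); print(n,i,np.mean(d>0)); cv2.imwrite(f'pics/{n}0.png',im[...,::-1]); np.savez(f'{n}0.npz',im=im,d=d)
E
```

```text
cell.py
pics
steer.py
{'t': 0.0, 'joints': array([-1.41961417e+00,  4.91577119e-01,  1.55950757e+00,  1.01250472e-05,
        1.09169285e+00, -1.05637908e-01]), 'qvel': array([-0.00015772, -0.00060703,  0.00137183,  0.00063963, -0.00016584,
        0.00098763]), 'tau': array([-3.04962614e-04, -6.12647223e+01, -2.58182359e+01,  6.92291977e-02,
        4.82038292e-02, -1.17481432e-04]), 'eef_pos': array([ 158.71435646, -604.23237817,  214.03082867]), 'tcp_rot': array([-3.14041532e+00, -1.33865889e-04,  2.56815318e-01]), 'ft_force': array([ 0.04083117, -0.19985879,  0.06776341]), 'moment': array([ 0.0255881 , -0.01045944,  0.02836814]), 'grip_force': 0.0, 'opening': 0.9988445957087779}
top {'vertical_fov': 43.69017355217639, 'cx': 318.68196282671477, 'cy': 200.0815783643302, 'origin': array([ 498.44991158,  -71.20269868, 1251.89013938]), 'attitude': array([-3.05172209, -0.00548083, -1.5709364 ])} 0.99604296875
scene {'vertical_fov': 46.2637804079971, 'cx': 321.15977212259935, 'cy': 202.45495715660726, 'origin': array([1155.69201526,  390.64678273,  935.70517556]), 'attitude': array([-2.44411343, -0.00984123,  2.31754323])} 0.99584375
```

View pics/top0.png

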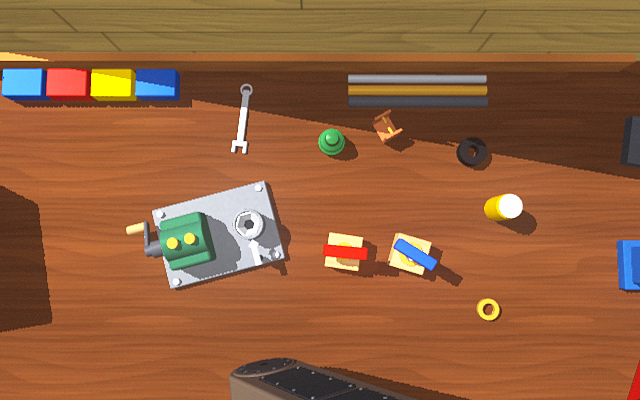

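View pics/scene0.png

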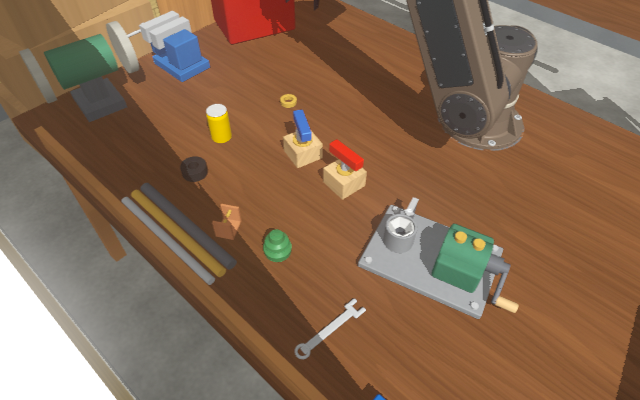

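The top view shows the red key at about (345,253), the blue key at (415,254), the hub at (249,224) with the pointer below it at (258,252), and the insulator at (332,142). The scene view agrees. Next I'll measure.

```bash
python3 - <<'E'
from h import *
def red(im):
    h=cv2.cvtColor(im,cv2.COLOR_RGB2HSV); return (((h[...,0]<6)|(h[...,0]>174))&(h[...,1]>180)&(h[...,2]>110))
def blue(im):
    h=cv2.cvtColor(im,cv2.COLOR_RGB2HSV); return (abs(h[...,0].astype(int)-110)<12)&(h[...,1]>130)
for n in('top','scene'):
    D=np.load(n+'0.npz'); i=imaging.camera_info(n); P=points(i,D['d']); im=D['im']
    for nm,m in(('red',red(im)),('blue',blue(im))):
        m=m&(P[...,2]>112)&(P[...,2]<132)&(P[...,0]>250)&(P[...,0]<650)&(abs(P[...,1]+120)<200)
        q=P[m]; 
        if len(q)<20: print(n,nm,len(q)); continue
        uv=np.argwhere(m)[:,::-1]; w=ray(i,uv,120 if nm=='red' else 123)[:,:2]
        r=cv2.minAreaRect(w.astype(np.float32)); b=cv2.boxPoints(r)
        e=[b[1]-b[0],b[2]-b[1]]; e=max(e,key=np.linalg.norm)
        print(n,nm,len(q),np.median(q[:,2]),r,'ax deg',np.degrees(np.arctan2(e[1],e[0])))
    # hub rim points z 74..86
    c={'top':(249,224),'scene':(400,235)}[n]
    v,u=np.mgrid[:400,:640]; near=np.hypot(u-c[0],v-c[1])<35
    m=near&(abs(P[...,2]-80)<4); q=P[m]
    (cx,cy),rad=cv2.minEnclosingCircle(ray(i,np.argwhere(m)[:,::-1],80)[:,:2].astype(np.float32)); print(n,'hub',len(q),np.median(q[:,2]),cx,cy,rad)
    cv2.imwrite(f'pics/{n}_hub.png',cv2.resize(im[c[1]-40:c[1]+60,c[0]-50:c[0]+60,::-1],None,fx=5,fy=5,interpolation=cv2.INTER_CUBIC))
    if n=='top':
        print(np.round(P[236:270:3,246:274:3,2]).astype(int))
E
```

```text
top red 511 123.0475804689313 ((482.8565673828125, -136.2820281982422), (99.97630310058594, 27.272254943847656), 84.3084716796875) ax deg 84.30847
top blue 419 123.26436201136312 ((482.0400695800781, -288.42657470703125), (85.95193481445312, 26.86072540283203), 57.84711837768555) ax deg 57.84711
top hub 416 78.80156789834041 524.8627319335938 83.07746124267578 58.33192443847656
[[  78   76   79   80   58   18   20   20   24   20]
 [  81   78   68   18   17   19   14   19   20   21]
 [  21   20   74   78   24   20   17 1252   22   24]
 [  11   77   72   78   17   17   19   18   20   19]
 [  21   18   76   77   21   23   22   22   22   22]
 [  16   22   77   79   21   21   21   17   20   20]
 [  20   26   18   79   75   18   22   18   18   27]
 [  19   17   19   79   77   47   23   19   22   19]
 [  18   22   23   79   78   36   23   16   17   21]
 [  19   24   19   77   78   16   20    0    1    0]
 [  20   16   18   21   -2    4   -4    3    0    0]
 [   2    1    0    2    2   -1    4    0   -2    4]]
scene red 389 122.72129770917115 ((487.0748291015625, -133.46348571777344), (105.48822021484375, 35.04541778564453), 84.5555191040039) ax deg 84.55552
scene blue 219 122.92325887973664 ((487.289794921875, -283.5073547363281), (94.41860961914062, 25.71068572998047), 57.814430236816406) ax deg 57.81442
scene hub 375 78.7841565045278 529.6617431640625 85.48236083984375 57.953609466552734
```

View pics/top_hub.png

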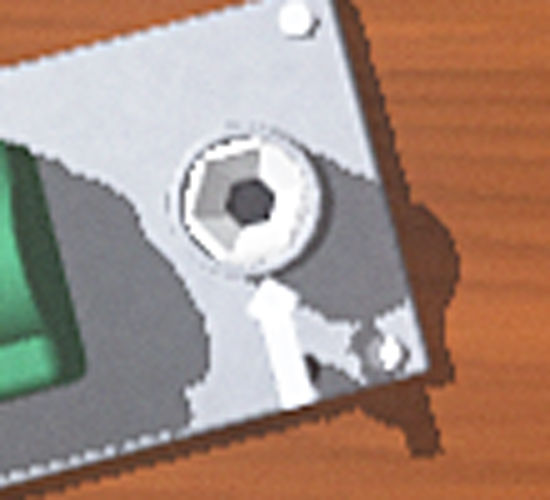

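The top view crop shows the hub at full-picture pixel (249,224), with the pointer's tip at (253,241) and tail at (259,262). I'll refine the hub centre and the pointer axis, and start moving towards a hover over the key.

The manual's scale: shifts go in shares of 75 cm and turns go in shares of 2 pi rad. Converting my numbers, 180 mm is 0.24, -154 mm is -0.2053, -0.6 rad is -0.0955.

```bash
cat >> h.py <<'E'
def go(x,y,z,yaw):
    s=monitor.state(); p=np.array(s['eef_pos']); M=R.from_euler('xyz',s['tcp_rot']).as_matrix()
    d=M.T@(np.array([x,y,z])-p); t=-(yaw-s['tcp_rot'][2]); t=(t+np.pi)%(2*np.pi)-np.pi
    print('need',d.round(1),'turn',round(t,3),'| at',p.round(1),np.round(s['tcp_rot'],3),'t',round(s['t'],2),'F',s['ft_force'].round(1),'open',round(s['opening'],3),'grip',s['grip_force'])
E
python3 - <<'E'
from h import *
from scipy.optimize import least_squares
for n,c in(('top',(249,224)),('scene',(400,235))):
    D=np.load(n+'0.npz'); i=imaging.camera_info(n); P=points(i,D['d'])
    v,u=np.mgrid[:400,:640]; near=np.hypot(u-c[0],v-c[1])<50
    m=near&(abs(P[...,2]-79)<7)
    w=ray(i,np.argwhere(m)[:,::-1],80)[:,:2]
    c0=np.array([525,90.])
    for _ in range(8):  # ring between radii 24 and 36: centre from bounding extents of inliers
        ring=w[np.hypot(*(w-c0).T)<38.5]
        hull=cv2.convexHull(ring.astype(np.float32))[:,0]
        hull=hull[np.abs(np.hypot(*(hull-c0).T)-36)<4] if _>3 else hull
        s=least_squares(lambda q:np.hypot(*(hull-q[:2]).T)-q[2],[*c0,36],loss='soft_l1'); c0=s.x[:2]
    ptr=w[(np.hypot(*(w-c0).T)>44)&(np.hypot(*(w-c0).T)<100)&(w[:,0]<c0[0]-25)]
    l=cv2.fitLine(ptr.astype(np.float32),cv2.DIST_HUBER,0,.01,.01).ravel()
    dm=c0-ptr.mean(0)
    print(n,'hub',s.x,len(ptr),'ptr line',np.degrees(np.arctan2(l[1],l[0])),'to hub',np.degrees(np.arctan2(dm[1],dm[0])))
E
python3 steer.py '[[[0.048,-0.0413,0,-0.0191,1],[0.096,-0.0827,0,-0.0382,1],[0.144,-0.124,0,-0.0573,1],[0.192,-0.164,0,-0.0764,1],[0.24,-0.2053,0,-0.0955,1]]]'
python3 -c "from h import *; go(483,-136,214,1.471)"
```

```text
top hub [525.31176407  88.88004241  37.25205981] 105 ptr line 81.693825 to hub -0.7835338472565851
scene hub [525.79766423  87.25136872  37.38399515] 56 ptr line 12.080314 to hub 17.032759194685298
t: 0.52
eef_pos: [278.0, -431.5, 214.4]
tcp_rot: [-3.141, -0.0, 0.862]
ft_force: [0.6, -0.6, 0.1]
opening: 1.001
grip_force: 0.0
need [357.7 -36.7   0.5] turn -0.609 | at [ 278.  -431.5  214.4] [-3.141 -0.     0.862] t 0.52 F [ 0.6 -0.6  0.1] open 1.001 grip 0.0
```

In the tool's units: 198 mm is 0.264, 159 mm is 0.212, -0.6 rad is -0.0955.

```bash
python3 steer.py '[[[0.0533,-0.0053,0,-0.0191,1],[0.1067,-0.0107,0,-0.0382,1],[0.1587,-0.016,0,-0.0573,1],[0.212,-0.0213,0,-0.0764,1],[0.264,-0.0267,0,-0.0955,1]]]'
python3 -c "from h import *; go(483,-136,214,1.471)"
```

```text
t: 0.93
eef_pos: [392.7, -268.7, 214.6]
tcp_rot: [-3.141, -0.0, 1.462]
ft_force: [0.4, -0.2, -0.0]
opening: 1.0
grip_force: 0.0
need [141.7  75.5   0.6] turn -0.009 | at [ 392.7 -268.7  214.6] [-3.141 -0.     1.462] t 0.93 F [ 0.4 -0.2 -0. ] open 1.0 grip 0.0
```

In the tool's units: 142 mm is 0.1893, 105 mm is 0.14, -0.01 rad is -0.0016.

```bash
python3 steer.py '[[[0.0467,0.0253,0,0,1],[0.0933,0.0507,0,0,1],[0.14,0.076,0,0,1],[0.1893,0.1,0,-0.0016,1],[0.1893,0.1,0,-0.0016,1]]]'
python3 - <<'E'
from h import *
go(483,-136,214,1.471)
i,im,d=cam('wrist'); P=points(i,d); cv2.imwrite('pics/w1.png',im[...,::-1])
h=cv2.cvtColor(im,cv2.COLOR_RGB2HSV); m=((h[...,0]<6)|(h[...,0]>174))&(h[...,1]>180)&(h[...,2]>80)&(abs(P[...,2]-123)<6)
w=ray(i,np.argwhere(m)[:,::-1],123)[:,:2]
r=cv2.minAreaRect(w.astype(np.float32)); print(m.sum(),np.median(P[m][:,2]),r, P[m].mean(0))
E
```

```text
t: 1.35
eef_pos: [485.1, -133.1, 214.5]
tcp_rot: [3.141, -0.001, 1.472]
ft_force: [-0.6, 0.3, -0.5]
opening: 0.998
grip_force: 0.0
need [-3.1 -1.8  0.5] turn 0.001 | at [ 485.1 -133.1  214.5] [ 3.141e+00 -1.000e-03  1.472e+00] t 1.35 F [-0.6  0.3 -0.5] open 0.998 grip 0.0
130 120.88402657124828 ((482.18438720703125, -133.63706970214844), (97.4454116821289, 26.633949279785156), 84.36445617675781) [ 470.53724216 -149.83625737  120.70497996]
```

View pics/w1.png

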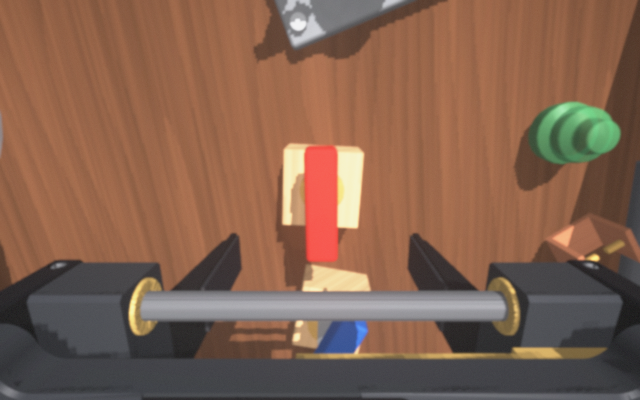

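The wrist view shows the red handle centred between the fingers, at pixels (305–337, 146–262), and the blue key clear of them. Its centre agrees with the other views to about 2 mm, so I'll descend and grip.

In the tool's units: 126 mm is 0.168, -2.4 mm is -0.0032.

```bash
python3 steer.py '[[[-0.0027,-0.0032,0.04,0,1],[-0.0027,-0.0032,0.08,0,1],[-0.0027,-0.0032,0.12,0,1],[-0.0027,-0.0032,0.1533,0,1],[-0.0027,-0.0032,0.168,0,1]]]'
python3 steer.py '[[[0,0,0,0,0],[0,0,0,0,0],[0,0,0,0,0],[0,0,0,0,0],[0,0,0,0,0]]]'
python3 steer.py '[[[0,0,0,0,0],[0,0,0,0,0],[0,0,0,0,0],[0,0,0,0,0],[0,0,0,0,0]]]'
```

```text
t: 1.82
eef_pos: [478.3, -140.2, 85.8]
tcp_rot: [-3.138, -0.001, 1.466]
ft_force: [-0.2, 0.1, 0.7]
opening: 1.001
grip_force: 0.0
t: 2.23
eef_pos: [480.4, -140.1, 89.6]
tcp_rot: [3.14, 0.001, 1.467]
ft_force: [-0.4, -0.6, -0.3]
opening: 0.704
grip_force: 0.0
t: 2.65
eef_pos: [480.1, -139.8, 88.7]
tcp_rot: [3.142, 0.0, 1.467]
ft_force: [0.2, -0.1, -0.3]
opening: 0.352
grip_force: 0.0
```

In the tool's units: 5 mm is 0.0067, 2 mm is 0.0027.

```bash
python3 steer.py '[[[0.0027,0.0013,0,0,0.45],[0.0067,0.0024,0,0,0.45],[0.0067,0.0024,0,0,0.45],[0.0067,0.0024,0,0,0.45],[0.0067,0.0024,0,0,0.45]]]'
python3 steer.py '[[[0,0,0,0,0],[0,0,0,0,0],[0,0,0,0,0],[0,0,0,0,0],[0,0,0,0,0]]]'
python3 steer.py '[[[0,0,0,0,0],[0,0,0,0,0],[0,0,0,0,0]]]'
```

```text
t: 3.07
eef_pos: [482.4, -134.9, 88.6]
tcp_rot: [-3.142, 0.0, 1.467]
ft_force: [0.4, -0.5, 0.2]
opening: 0.449
grip_force: 0.0
t: 3.48
eef_pos: [482.4, -135.0, 88.6]
tcp_rot: [3.142, 0.0, 1.467]
ft_force: [0.0, 0.1, -0.8]
opening: 0.294
grip_force: 29.9
t: 3.73
eef_pos: [482.4, -135.0, 88.6]
tcp_rot: [3.141, 0.0, 1.467]
ft_force: [-0.1, -0.8, -1.1]
opening: 0.292
grip_force: 29.9
```

In the tool's units: -120 mm is -0.16, -85 mm is -0.1133.

```bash
python3 steer.py '[[[0,0,0.0133,0,0],[0,0,-0.0267,0,0],[0,0,-0.0667,0,0],[0,0,-0.1133,0,0],[0,0,-0.16,0,0]]]' >/dev/null; python3 steer.py '[[[0,0,0,0,0],[0,0,0,0,0],[0,0,0,0,0]]]'
python3 -c "from h import *; go(525.5,88,209,0.244)"
```

```text
t: 4.4
eef_pos: [481.7, -134.7, 207.6]
tcp_rot: [-3.14, -0.0, 1.467]
ft_force: [0.7, 0.2, -4.8]
opening: 0.294
grip_force: 30.0
need [226.   20.4  -1.3] turn 1.223 | at [ 481.7 -134.7  207.6] [-3.14  -0.     1.467] t 4.4 F [ 0.7  0.2 -4.8] open 0.294 grip 29.996089339256287
```

In the tool's units: 160 mm is 0.2133, 132 mm is 0.176, 0.24 rad is 0.0382.

```bash
python3 -c "from h import *; go(425,64,209,0.244)"
python3 steer.py '[[[0.044,0.0147,-0.0027,0.0191,0],[0.088,0.0293,-0.0027,0.0382,0],[0.132,0.044,-0.0027,0.0573,0],[0.176,0.0587,-0.0027,0.0764,0],[0.2133,0.0733,-0.0027,0.0955,0]]]' >/dev/null
python3 -c "from h import *; go(425,64,209,0.244)"
```

```text
need [191.7 -77.1  -1.2] turn 1.223 | at [ 481.7 -134.7  207.6] [-3.14  -0.     1.467] t 4.4 F [ 0.7  0.2 -4.8] open 0.294 grip 29.996089339256287
need [-4.98e+01 -1.26e+02 -1.00e-01] turn 0.623 | at [553.3  20.4 208.4] [-3.138e+00  2.000e-03  8.670e-01] t 4.82 F [ 0.4  0.1 -4.1] open 0.293 grip 29.993977546691895
```

In the tool's units: -126 mm is -0.168, -100 mm is -0.1333, 0.6 rad is 0.0955.

```bash

python3 steer.py '[[[-0.0133,-0.0333,0,0.0191,0],[-0.0267,-0.0667,0,0.0382,0],[-0.04,-0.1,0,0.0573,0],[-0.0533,-0.1333,0,0.0764,0],[-0.0667,-0.168,0,0.0955,0]]]' >/dev/null
python3 steer.py '[[[0,0,0,0.0032,0],[0,0,0,0.0032,0],[0,0,0,0.0032,0]]]' >/dev/null
python3 - <<'E'
from h import *
go(425,64,209,0.244)
i,im,d=cam('wrist'); cv2.imwrite('pics/w2.png',im[...,::-1]); np.savez('w2.npz',im=im,d=d,o=i['origin'],a=i['attitude'])
print(i)
E
```

```text
need [ 0.4 -2.9  0.8] turn 0.011 | at [425.3  61.1 209.8] [-3.141e+00  1.000e-03  2.550e-01] t 5.48 F [-0.4  0.  -3. ] open 0.292 grip 29.99940276145935
{'vertical_fov': 62.945778018036115, 'cx': 324.0964882522863, 'cy': 202.3945325837212, 'origin': array([500.72760057,  80.78021779, 379.23877135]), 'attitude': array([ 2.85930848e+00,  2.23797683e-04, -1.31653061e+00])}
```

View pics/w2.png

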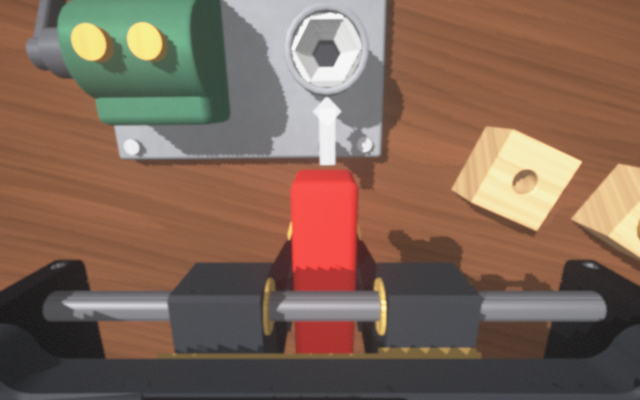

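The wrist view shows the hub rim centred near (327,50) and the pointer running from (328,98) to (327,165). The red handle is parallel to the pointer, and the red key's block at (520,180) is empty.

```bash
python3 - <<'E'
from h import *
D=np.load('w2.npz'); i=imaging.camera_info('wrist'); i=dict(i,origin=D['o'],attitude=D['a']); P=points(i,D['d']); im=D['im']
g=cv2.medianBlur(cv2.cvtColor(im,cv2.COLOR_RGB2GRAY),3)
c=cv2.HoughCircles(g[:110,260:400],cv2.HOUGH_GRADIENT,1,50,param1=120,param2=15,minRadius=34,maxRadius=46)
print('hough',c); u,v=c[0,0,:2]+[260,0]; C=ray(i,(u,v),80)[0]
hsv=cv2.cvtColor(im,cv2.COLOR_RGB2HSV)
vv,uu=np.mgrid[:400,:640]
rim=(abs(P[...,2]-80)<4)&(np.hypot(uu-u,vv-v)<48); w=ray(i,np.argwhere(rim)[:,::-1],80)[:,:2]
print('depth rim circle',cv2.minEnclosingCircle(w.astype(np.float32)),rim.sum(),'hough xyz',C)
# dark hex hole at floor z 35 / socket mouth z 59
dk=(g<110)&(np.hypot(uu-u,vv-v)<16); print('hole px',uu[dk].mean(),vv[dk].mean(),dk.sum(),'z59',ray(i,(uu[dk].mean(),vv[dk].mean()),59)[0])
pt=(P[...,2]>68)&(P[...,2]<90)&(vv>100)&(vv<160)&(abs(uu-327)<30)
w=ray(i,np.argwhere(pt)[:,::-1],78)[:,:2].astype(np.float32); l=cv2.fitLine(w,cv2.DIST_HUBER,0,.01,.01).ravel()
print('ptr',pt.sum(),np.degrees(np.arctan2(l[1],l[0])),'to hub',np.degrees(np.arctan2(*(C[:2]-w.mean(0))[::-1])))
rd=((hsv[...,0]<6)|(hsv[...,0]>174))&(hsv[...,1]>180)&(vv<290)&(vv>195)
e=[(uu[r][rd[r]].mean(),r) for r in (200,225,255,262)]; zt=monitor.state()['eef_pos'][2]+34; q=ray(i,e,zt); print('handle',e,q.round(1)); 
top=np.argwhere((hsv[...,1]>180)&((hsv[...,0]<6)|(hsv[...,0]>174))&(abs(uu-325)<20)&(vv>160))[:,0].min(); print(top,ray(i,(325,top),zt))
E
```

```text
hough [[[66.5 52.5 39.6]]]
depth rim circle ((543.5501708984375, 89.95488739013672), 37.478736877441406) 2633 hough xyz [544.35581779  90.09787493  80.        ]
hole px 325.565306122449 52.10408163265306 490 z59 [547.52278664  91.64939656  59.        ]
ptr 974 14.695793 to hub 15.167252729334816
handle [(np.float64(345.375), 200), (np.float64(345.0), 225), (np.float64(337.8125), 255), (np.float64(340.2), 262)] [[466.1  62.3 243.9]
 [455.   59.4 243.9]
 [440.3  58.7 243.9]
 [437.2  56.7 243.9]]
171 [[476.09638267  74.01830317 243.87637241]]
```

```bash
python3 - <<'E'
from h import *
for n,c in(('top',(249,224)),('scene',(400,230))):
    i=imaging.camera_info(n); im=np.load(n+'0.npz')['im']; g=cv2.cvtColor(im,cv2.COLOR_RGB2GRAY)
    print(n,ray(i,c,80)[0])
    P=points(i,np.load(n+'0.npz')['d'])
    w=P[abs(P[...,2]-79)<5][:,:2]; 
    for c0 in ([525,88],[535,89],[544,90]):
        r=np.hypot(*(w-c0).T); print(c0,'in24-36',((r>24)&(r<37)).sum(),'in<22',(r<22).sum())
        w2=w[r<50]; w2=w2[w2[:,0]>c0[0]-22]; print('   xmax,ymin,ymax',np.percentile(w2,[1,99],axis=0).round(1).tolist())
E
```

```text
top [547.64182852  85.88383678  80.        ]
[525, 88] in24-36 129 in<22 121
   xmax,ymin,ymax [[503.2, 55.3], [573.6, 123.3]]
[535, 89] in24-36 191 in<22 90
   xmax,ymin,ymax [[514.9, 55.3], [580.6, 123.3]]
[544, 90] in24-36 340 in<22 28
   xmax,ymin,ymax [[524.2, 55.3], [580.7, 123.3]]
scene [560.69818628  96.09840351  80.        ]
[525, 88] in24-36 108 in<22 136
   xmax,ymin,ymax [[505.0, 57.3], [573.3, 125.7]]
[535, 89] in24-36 149 in<22 117
   xmax,ymin,ymax [[514.8, 57.3], [583.2, 125.4]]
[544, 90] in24-36 285 in<22 48
   xmax,ymin,ymax [[522.6, 57.3], [583.3, 125.7]]
```

In the tool's units: 123 mm is 0.164, 94 mm is 0.1253.

```bash

python3 -c "from h import *; go(545,90,209,0.257)"
python3 steer.py '[[[0.04,0.0013,0,0,0],[0.0827,0.0027,0,0,0],[0.1253,0.0033,0,0,0],[0.164,0.0033,0,0,0],[0.164,0.0033,0,0,0]]]' >/dev/null
python3 steer.py '[[[0,0,0,0,0],[0,0,0,0,0],[0,0,0,0,0]]]' >/dev/null
python3 - <<'E'
from h import *
go(545,90,209,0.257)
i,im,d=cam('scene'); cv2.imwrite('pics/s3.png',cv2.resize(im[120:320,280:540,::-1],None,fx=3,fy=3))
E
```

```text
need [122.9   1.9   0.8] turn -0.003 | at [425.6  61.  209.9] [-3.141e+00  1.000e-03  2.540e-01] t 5.53 F [-0.   0.3 -3.1] open 0.291 grip 29.999283850193024
need [ 1.  -0.6  1.1] turn -0.004 | at [544.2  89.1 210.1] [-3.141e+00  1.000e-03  2.530e-01] t 6.2 F [ 0.3  0.5 -3.5] open 0.295 grip 29.999532401561737
```

View pics/s3.png

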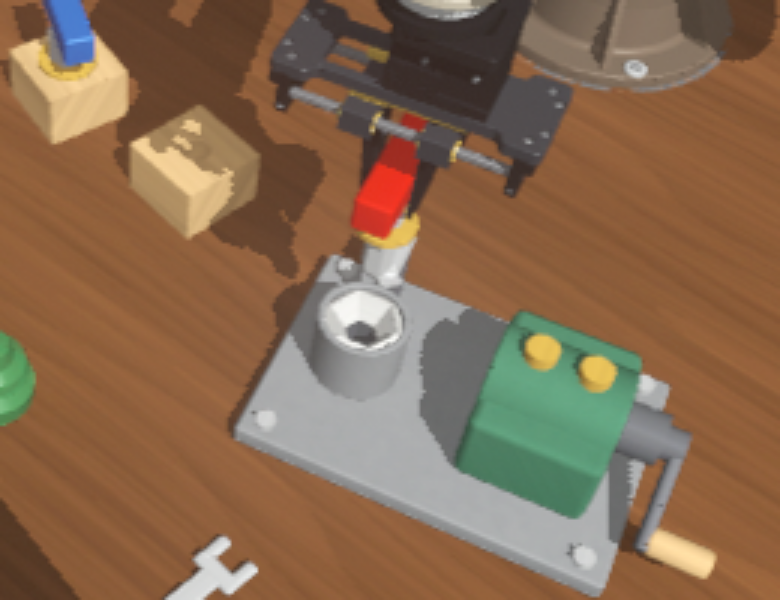

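The key hangs above and behind the hub in the scene view, with its tip near crop pixel (380,287) and the hub centre at (362,325). I'll check the tip by ray.

```bash
python3 -c "
from h import *
i=imaging.camera_info('scene'); print(ray(i,(280+380/3,120+287/3),124), ray(i,(280+362/3,120+322/3),80), ray(i,(280+360/3,120+331/3),59))"
```

```text
[[549.26160548  98.33584479 124.        ]] [[553.52146756  92.65912926  80.        ]] [[546.87740041  89.44999405  59.        ]]
```

In the tool's units: 50 mm is 0.0667, 46 mm is 0.0613, -0.004 rad is -0.0006.

```bash

python3 steer.py '[[[0.0027,-0.0005,0.016,-0.0006,0],[0.0027,-0.0005,0.032,-0.0006,0],[0.0027,-0.0005,0.048,-0.0006,0],[0.0027,-0.0005,0.0613,-0.0006,0],[0.0027,-0.0005,0.0667,-0.0006,0]]]' >/dev/null
python3 -c "from h import *; go(546,90,121,0.257)"
python3 steer.py '[[[0,0,0.004,0,0],[0,0,0.008,0,0],[0,0,0.012,0,0],[0,0,0.016,0,0],[0,0,0.02,0,0]]]' >/dev/null
python3 -c "from h import *; go(546,90,121,0.257);print(monitor.state()['moment'])"
```

```text
need [ 0.2  0.2 38.6] turn -0.001 | at [545.8  90.1 159.6] [-3.141e+00  1.000e-03  2.560e-01] t 6.67 F [ 0.2 -0.3 -2.9] open 0.297 grip 29.99947965145111
need [-0.8  0.2 24.6] turn -0.0 | at [546.7  90.4 145.6] [ 3.141e+00 -1.000e-03  2.570e-01] t 7.08 F [-0.5  0.4 -3. ] open 0.295 grip 29.999532401561737
[ 0.01166925  0.04146049 -0.02556338]
```

In the tool's units: 10 mm is 0.0133, 8 mm is 0.0107.

```bash

python3 steer.py '[[[0,0,0.0027,0,0],[0,0,0.0053,0,0],[0,0,0.008,0,0],[0,0,0.0107,0,0],[0,0,0.0133,0,0]]]' >/dev/null
python3 -c "from h import *; go(546,90,121,0.257);print(monitor.state()['moment'])"
```

```text
need [-0.7  0.2 14.4] turn -0.0 | at [546.6  90.4 135.4] [ 3.142 -0.     0.257] t 7.5 F [ 0.2 -0.2 -2.2] open 0.291 grip 29.999493956565857
[-0.01070783  0.00507623 -0.01286043]
```

The tip is about 9 mm into the hex with no contact force, so I'll continue down.

In the tool's units: 12 mm is 0.016, 10 mm is 0.0133.

```bash

python3 steer.py '[[[0,0,0.0033,0,0],[0,0,0.0067,0,0],[0,0,0.0107,0,0],[0,0,0.0133,0,0],[0,0,0.016,0,0]]]' >/dev/null
python3 -c "from h import *; go(546,90,121,0.257);print(monitor.state()['moment'])"
```

```text
need [-0.6  0.2  2.3] turn -0.0 | at [546.6  90.3 123.3] [3.142 0.    0.257] t 7.92 F [-0.3  1.  -3.4] open 0.293 grip 29.999541342258453
[ 0.01773883 -0.03590936  0.03973035]
```

Almost home. I'll lower it another 1.5 mm, open slowly so it drops the last bit, then retreat straight up.

In the tool's units: 1.5 mm is 0.002, 1 mm is 0.0013.

```bash

python3 steer.py '[[[0,0,0.0007,0,0],[0,0,0.0013,0,0],[0,0,0.002,0,0],[0,0,0.002,0,0],[0,0,0.002,0,0]]]' | grep force
python3 steer.py '[[[0,0,0,0,0.4],[0,0,0,0,0.5],[0,0,0,0,0.6],[0,0,0,0,0.7],[0,0,0,0,0.7]]]'
python3 steer.py '[[[0,0,0,0,0.7],[0,0,0,0,0.7],[0,0,0,0,0.7]]]'
```

```text
ft_force: [0.3, -0.5, -3.4]
grip_force: 30.0
t: 8.75
eef_pos: [546.7, 90.3, 122.3]
tcp_rot: [3.141, -0.0, 0.257]
ft_force: [0.5, -0.1, 0.9]
opening: 0.585
grip_force: 0.0
t: 9.0
eef_pos: [546.6, 90.3, 122.1]
tcp_rot: [3.141, -0.0, 0.256]
ft_force: [0.5, -0.2, -0.1]
opening: 0.697
grip_force: 0.0
```

In the tool's units: -130 mm is -0.1733, -105 mm is -0.14.

```bash

python3 steer.py '[[[0,0,-0.02,0,0.7],[0,0,-0.0533,0,0.7],[0,0,-0.0933,0,0.7],[0,0,-0.14,0,0.7],[0,0,-0.1733,0,0.7]]]' >/dev/null
python3 steer.py '[[[-0.04,0,0,0,0.7],[-0.08,0,0,0,0.7],[-0.1267,0,0,0,0.7],[-0.1667,0,0,0,0.7],[-0.1667,0,0,0,0.7]]]'
python3 - <<'E'
from h import *
i,im,d=cam('scene'); P=points(i,d); h=cv2.cvtColor(im,cv2.COLOR_RGB2HSV)
m=((h[...,0]<6)|(h[...,0]>174))&(h[...,1]>180)&(np.hypot(P[...,0]-546,P[...,1]-90)<70)&(P[...,2]>100)
print('red z',np.percentile(P[m][:,2],[5,50,95]),P[m].mean(0))
t=m&(P[...,2]>150); w=ray(i,np.argwhere(t)[:,::-1],155)[:,:2]; print(t.sum(),cv2.minAreaRect(w.astype(np.float32)))
cv2.imwrite('pics/s4.png',cv2.resize(im[60:320,230:560,::-1],None,fx=2.2,fy=2.2))
E
```

```text
t: 9.83
eef_pos: [421.2, 58.1, 252.3]
tcp_rot: [-3.141, 0.002, 0.256]
ft_force: [2.0, -0.5, 0.8]
opening: 0.702
grip_force: 0.0
red z [137.69918781 154.74337822 157.42785051] [559.14105146  93.83268783 152.74842105]
455 ((553.145751953125, 92.0286865234375), (103.59063720703125, 27.79958724975586), 14.829262733459473)
```

View pics/s4.png

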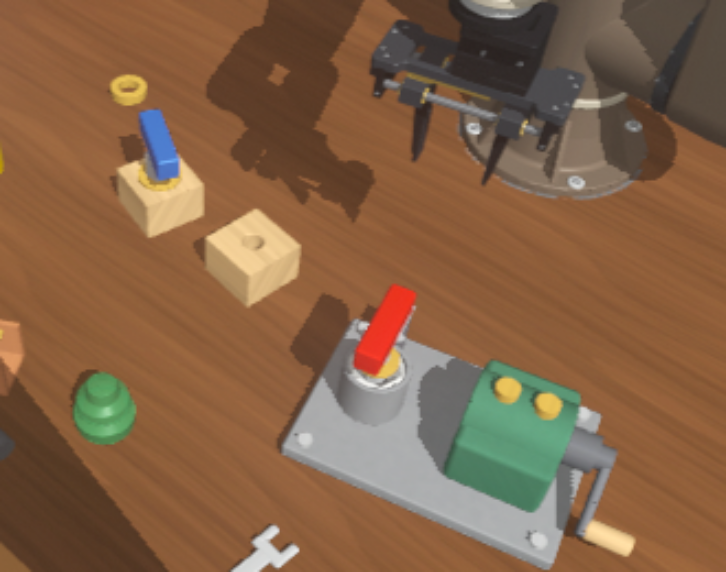

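The key stands in the hub with its handle top at about 155 mm, which is fully home, and its axis at 14.8° against 14.9° for the pointer. The handle is near crop pixel (385,330), and the blue key and the insulator are undisturbed.

```bash
python3 steer.py '[[[0,0,0,0,0.7],[0,0,0,0,0.7],[0,0,0,0,0.7]]]' | head -2; python3 -c "from h import *; print(ticket.job_done())"
```

```text
t: 10.13
eef_pos: [426.6, 58.7, 252.0]
the job is handed in; nothing more can be done
None
```

The red key is fully home in the hub socket and standing by itself, its handle in line with the pointer to within about 1°; the blue key and the insulator were not disturbed, and the job was handed in at about 10 s.

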